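# Square the carabiner stand against the inspection rail

### The job

Slide the carabiner stand under the inspection lamp until its whole back edge lies flush against the aluminium rail, pushing it only by the two yellow tabs on its front, so that it stays standing flat on the table. Do not touch the rest of the stand, the carabiners or the lamp, and leave all other things on the table as they are.

Things in the scene. Friction and masses are not known exactly. Their poses are not given: they have to be found in the camera images.
- station: Fixed station. Its rail: aluminium bar 320 mm long (y), 30 deep, 25 high, running away from the robot. Origin: on the table under the middle of the rail's face towards the stand. x is level, square to that face, pointing left, into the rail (rail at x 0 to 30 mm; the stand belongs at x below 0); y along the rail towards the robot, z up. Posts 22 mm square, 188 tall, at y +-210, x 19 to 41 mm.
- lamp: White light bar fixed over the space beside the rail; origin and axes as the station's. It spans x -110 to -72 mm, y +-220 mm, from 150 to 174 mm above the table; thin arms at y +-210 mm, 173 to 187 mm up, run to the posts. A vertical tool pushing a tab home fouls the bar: lean it 30 to 45 degrees, its upper end away from the rail.
- stand: Loose carabiner stand, 200 mm long (y), 0.8 kg, sliding on the table. Origin: centre of its underside; x from front to back (towards the rail), y towards the robot, z up. Back edge (of a steel base plate 70 x 200 x 8 mm) at x +35 mm. At the front two upright yellow push tabs, 40 mm wide, 6 thick, 3 to 45 mm above the table, at y +-80 mm, front faces at x -50 mm (15 mm ahead of the base plate).
- rack: The rest of the stand, rigidly fixed to it, same origin and axes: steel base plate, slotted beech block (58 x 192 mm, top 44 mm above the table) and five carabiners (blue, red, silver; 100 mm tall) fixed upright in its slots, at x -27 to +27 mm, tops 122 mm above the table.
- tab_near (a point): Middle of the front face (the face to push) of the push tab nearer the robot (+y), 25 mm above the table; axes as the stand's.
- tab_far (a point): Middle of the front face (the face to push) of the push tab farther from the robot (-y), 25 mm above the table; axes as the stand's.
- back_near (a point): Robot-side end (+y, a rear corner) of the stand's straight back edge, 4 mm above the table.
- back_far (a point): Far end (-y, a rear corner) of the stand's straight back edge, 4 mm above the table.
- feeler: Loose stepped steel gate-gap feeler block, 90 x 45 x 46 mm, beyond and to the right of the stand; origin under its centre. Leave it.
- magnifier: Loose black plastic hand magnifier lying flat, 175 mm long, lens ring 85 mm wide, 20 mm high, left of the rail; origin about 40 mm from the ring's centre towards the handle. Leave it.
- oil: White plastic oil bottle with red cap, 48 mm wide, 150 mm tall, standing at the right; origin under its centre. Leave it.
- mug: Blue mug, 80 mm wide, 95 mm tall, standing at the right; origin under its centre. Leave it.
- brush: Brush lying on the table at the right. Leave it.
- screwdriver: Screwdriver lying on the table at the right, near the robot. Leave it.

How it is judged:
At the end, for the whole second after the job is handed in: Both ends of the stand's back edge are within 5 mm of the rail's front face and within the rail's length (5 mm over), and the stand is flat on the table (within 0.05 rad) and at rest (x of back_near in the frame of station between -0.005 and 0.005 m and x of back_far in the frame of station between -0.005 and 0.005 m and y of back_near in the frame of station below 0.165 m and y of back_far in the frame of station above -0.165 m and angle between stand's own z axis and vertical below 0.05 rad and linear speed of stand below 0.01 m/s); the robot touches nothing.
It fails at once if the robot touches the stand elsewhere than on its tabs (beech block, base plate or carabiners), over 1 N (contact force between any of the fingers, the arm and rack above 1 N).
It fails at once if the robot touches the lamp, over 2 N (contact force between any of the fingers, the arm and lamp above 2 N).
It fails at once if the stand is tipped by more than 0.2 rad or lifted by more than 20 mm (angle between stand's own z axis and vertical above 0.2 rad or height (world z) of stand above 0.02 m).
It fails at once if another thing on the table is moved by more than 20 mm (distance of any of feeler, magnifier, oil, mug, brush, screwdriver from where it was at the start of the episode above 0.02 m).
It also fails if it takes over 48 s, if anything falls off the work surface, if the arm or the gripper's body presses on something with over 40 N, if the wrist force passes 120 N, or if a joint passes its speed limit or range.

### The arm

A 7-joint arm with a two-finger parallel gripper is mounted at the origin on the work surface. World frame = base frame: x ahead of the robot, y to its left, z up, the work surface at z = 0. Lengths are in m, angles in rad, forces in N, time in s.
With the tool pointing down it reaches from about 0.4 to 0.875 m from the base axis. Payload 19.3 kg.
Tool frame: the origin (TCP) lies at the very end of the fingers, on their centre line; the grasp point (between the pads) lies 19 mm behind it; z points along the fingers, y is the direction in which the jaws open and shut (so a half turn about z gives the same grasp; the last joint's range is limited). The gripper opens to 85 mm and grips with 20 to 120 N. Pads are 22 mm wide; open, the fingers measure 114 mm over their backs; the gripper's body (76 mm by 85 mm) begins 54 mm behind the grasp point. The pads swing forward as they close: fully open they stand 13 mm farther back than shut.
Start: joints at [1.272, 0.521, -0.036, 1.599, 0.021, 1.021, -0.113], TCP at [0.142, -0.609, 0.231] pointing down, gripper open.
Joint ranges: [-2.91, 2.91], [-0.3, 2.13], [-1.5, 1.42], [0.17, 2.43], [-1.26, 4.41], [0.16, 1.93], [-2.52, 2.52]. Speed limits (rad/s): [1.89, 1.89, 2.39, 2.39, 3.01, 3.01, 3.01].

### API

Orientations are given as [roll, pitch, yaw] about the fixed x, y, z axes, in that order (R = Rz(yaw) Ry(pitch) Rx(roll)).
In Python, from workcell import bot gives the robot as it stands.
- The arm moves only by the tool apply_moves, never from a script. Its argument "commands" is a list of rows, each an object with "travel": the shift along the tool's x, y, z in m, a list of three; "twist": the turn, a rotation vector about the tool's x, y, z in degrees, a list of three; "claw": the finger opening in m, from 0 to 0.0854. A call has 1 to 10 rows; each row is the pose to reach, as a shift and turn from the pose commanded when the call began, along the tool's axes at that moment; what a row does not reach only later rows make up. A row lasts 1/10 s, in which the tool goes at most 50 mm and 8.59 degrees, less where a joint would pass 70% of its speed; a pose out of reach is approached as far as the arm can. A call with a gripper value outside its range is refused whole. The fingers move at their own pace and stop on an object; "force" is the grip in N (left out, the last holds). Time passes only in rows, so rows that repeat a pose let the fingers close. It gives the time, the measured TCP pose, the force and the opening at its end, in the units of the state.
- bot.observe(): the state, without advancing time (a new reading comes with each control period).
- bot.grab_frame(name): name is "scene" or "top" or "wrist"; returns a dict with "frame" (400x640x3 uint8, blue, green, red), "fx", "fy", "cx", "cy" (pixels), "dist" ([k1, k2, p1, p2, k3] as OpenCV has them; the pictures are not rectified), "pose" (4x4, takes a point from camera to world coordinates); the wrist camera has in their place "tool_from_camera" (4x4, takes a point from camera to tool coordinates, whose origin is the TCP and whose axes are the flange's). Camera axes: x right, y up, looking along -z (the intrinsics and any distortion apply to the point x, -y, -z); pixel columns grow to the right and rows downward; lengths in m; the calibration is good to about 2 mm. A picture is of the moment at which its call begins: read the wrist's pose just before it. There is no depth.
- bot.job_done(): hands the job in, once; it reports no verdict.
The state is a dict: "clock": time; "qpos": joint angles; "qd": joint speeds; "joint_efforts": joint torques, N m; "position": TCP position; "tool_rot": TCP orientation; "force": force on the tool from outside, world axes, zero at the start; "moment": the same for the moment, N m; "grip_width": finger opening in m.
Only numpy, scipy, OpenCV 4.12 (cv2) and the standard library are available. Lean on these libraries where they do the work, as an engineer would, in place of code of your own. Each camera call takes 0.05 s, during which the arm holds its last target.

## Working session

There is one attempt and no reset: what is moved stays moved. The work goes in short steps, Python scripts to look and compute and a tool call to move; the robot and the scene stay as the last step left them, time stands still between calls to the robot, and variables do not carry over. Pictures are saved under pics/ and viewed, and the job is handed in when it is done.

Besides the shell and the picture viewer there is one more tool, called as name([rows], argument=value, ...), one row to a line, values as JSON. apply_moves: Moves the arm, as the interface text tells. Its arguments: {"type":"object","properties":{"commands":{"type":"array"},"force":{"type":"number"}},"required":["commands"]}

```bash
ls; mkdir -p pics; python3 - <<'E'
from workcell import bot
import cv2,json
s=bot.observe();print({k:s[k] for k in('clock','position','tool_rot','grip_width','force')})
for n in('scene','top'):
    f=bot.grab_frame(n);cv2.imwrite(f'pics/{n}0.png',f['frame']);print(n,f['fx'],f['fy'],f['cx'],f['cy'],f['dist']);print(f['pose'])
E
```

```text
pics
{'clock': 0.0, 'position': array([ 0.14163437, -0.60840842,  0.23074134]), 'tool_rot': array([-3.14047788e+00,  9.50856388e-05,  2.28797750e-01]), 'grip_width': 0.08553698992165733, 'force': array([0.17465014, 0.18076043, 0.12649255])}
scene 467.51769009659654 467.51769009659654 317.0731820308238 207.91591227183343 [-0.0265721  0.         0.         0.         0.       ]
[[-2.34703163e-01 -6.90675674e-01  6.84018668e-01  1.34554406e+00]
 [ 9.72066725e-01 -1.66153121e-01  1.65769184e-01  1.46889559e-01]
 [-8.40905755e-04  7.03818339e-01  7.10379504e-01  9.07612132e-01]
 [ 0.00000000e+00  0.00000000e+00  0.00000000e+00  1.00000000e+00]]
top 386.03888365525626 386.03888365525626 328.0740773881679 201.9151015255067 [-0.08108336  0.          0.          0.          0.        ]
[[-0.00602143  0.98493487 -0.17282086  0.32773529]
 [-0.99972917 -0.00204422  0.02318224 -0.05571467]
 [ 0.02247971  0.17291364  0.98468042  1.21603649]
 [ 0.          0.          0.          1.        ]]
```

View pics/scene0.png

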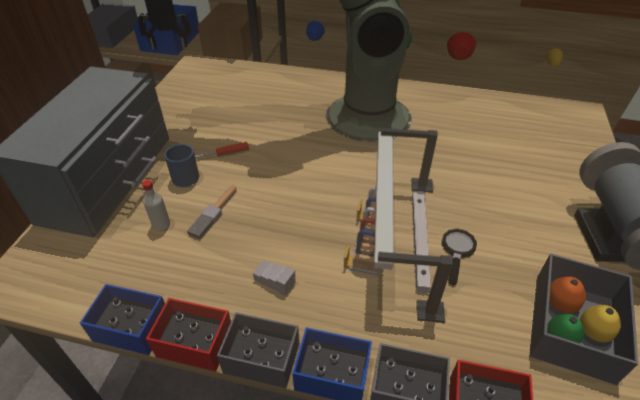

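View pics/top0.png

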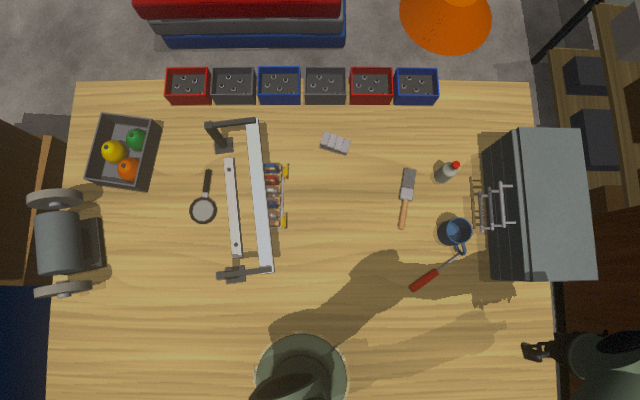

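The top view shows the rail at about (233,205), the lamp bar at about (260,195) and the yellow tabs at about (285,171) and (284,220). I'll zoom in on both views.

```bash
python3 - <<'E'
import cv2
t=cv2.imread('pics/top0.png')[110:290,180:310];cv2.imwrite('pics/topz.png',cv2.resize(t,None,fx=3.3,fy=3.3,interpolation=cv2.INTER_CUBIC))
t=cv2.imread('pics/scene0.png')[120:325,330:490];cv2.imwrite('pics/scenez.png',cv2.resize(t,None,fx=2.9,fy=2.9,interpolation=cv2.INTER_CUBIC))
E
```

```text
(no output)
```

View pics/topz.png

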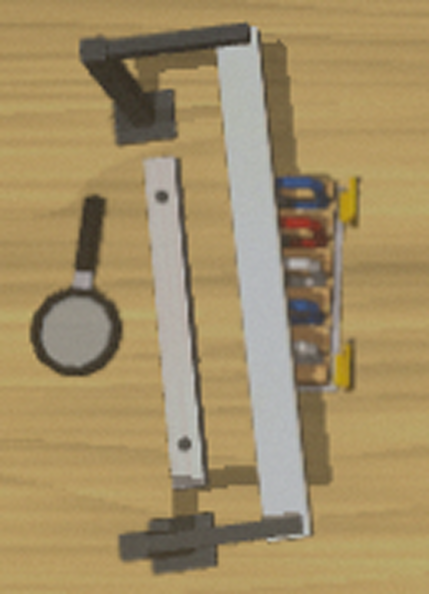

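View pics/scenez.png

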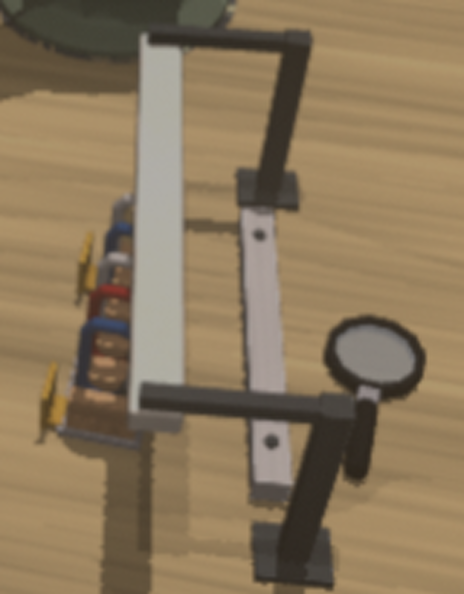

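```bash
cat > h.py <<'E'
import cv2,numpy as np
from workcell import bot
def ray(f,uv,T=None):
    T=f['pose'] if T is None else T
    K=np.array([[f['fx'],0,f['cx']],[0,f['fy'],f['cy']],[0,0,1.]])
    p=cv2.undistortPoints(np.array(uv,float).reshape(-1,1,2),K,np.array(f['dist'],float)).reshape(-1,2)
    d=np.c_[p[:,0],-p[:,1],-np.ones(len(p))]@T[:3,:3].T
    return T[:3,3],d
def plane(f,uv,z,T=None):
    o,d=ray(f,uv,T); return o+d*((z-o[2])/d[:,2])[:,None]
def tri(o1,d1,o2,d2):
    A=np.c_[d1,-d2];s=np.linalg.lstsq(A,o2-o1,rcond=None)[0]
    a,b=o1+s[0]*d1,o2+s[1]*d2
    return (a+b)/2,np.linalg.norm(a-b)
E
python3 - <<'E'
from h import *
np.set_printoptions(precision=4,suppress=True)
for n in('top','scene'):
    f=bot.grab_frame(n);im=f['frame'];hsv=cv2.cvtColor(im,cv2.COLOR_BGR2HSV)
    m=cv2.inRange(hsv,(18,150,90),(32,255,255))
    k,l,st,c=cv2.connectedComponentsWithStats(m)
    for i in range(1,k):
        if st[i,4]>8 and 200<c[i,0]<400: print(n,'yellow',st[i],c[i],plane(f,[c[i]],.045)[0])
    m=cv2.inRange(hsv,(0,0,110),(180,60,255))
    k,l,st,c=cv2.connectedComponentsWithStats(m)
    for i in range(1,k):
        if st[i,4]>300 and 180<c[i,0]<450 and 110<c[i,1]<290:
            pts=np.argwhere(l==i)[:,::-1].astype(np.float32)
            r=cv2.minAreaRect(pts);print(n,'light',st[i],r)
            for z in(.025,.174): print(z,plane(f,cv2.boxPoints(r),z)[:,:2].tolist())
E
```

```text
top yellow [283 164   5  14  56] [285.2857 171.5   ] [0.6299 0.0497 0.045 ]
top yellow [281 214   6  14  53] [283.8113 220.8868] [0.4748 0.0521 0.045 ]
top light [ 245  118   29  156 2023] ((258.7561950683594, 195.68356323242188), (155.09051513671875, 14.1324462890625), 83.9909896850586)
0.025 [[0.8111796686964085, 0.1904252666571181], [0.8161116062533387, 0.14459792020420512], [0.32063169091684685, 0.08225719319184141], [0.3162473186250958, 0.12492969818974176]]
0.174 [[0.7507002356357714, 0.1596328853131029], [0.7550151822772402, 0.11953859125892163], [0.32152035962033276, 0.06499675905937746], [0.3176844772157276, 0.10233088586011402]]
top light [320 131  30  22 386] ((335.123291015625, 141.67124938964844), (28.79212188720703, 13.8108549118042), 20.556047439575195)
0.025 [[0.7294152616885314, -0.0563585475247693], [0.77343244537297, -0.07216800598872727], [0.7391888891397541, -0.1592733274122835], [0.6955763386745262, -0.14288936671262956]]
0.174 [[0.6791646475757473, -0.05627799715065996], [0.7176752322523912, -0.07010967464354272], [0.6877155832797812, -0.1463180227404256], [0.6
[... 2580 characters left out ...]
.21097530018572647]]
0.174 [[0.5388654913313222, 0.17446220406836596], [0.5295479334051593, 0.20202125541401378], [0.7163971524181454, 0.22438228711341474], [0.7242469931774783, 0.20015653269025552]]
scene light [253 260  42  24 557] ((273.5534362792969, 271.3291931152344), (38.83540344238281, 17.24029541015625), 17.35402488708496)
0.025 [[0.7413316425407696, -0.15496589686841483], [0.6919112051284952, -0.15901981420313344], [0.7044979893343024, -0.06294790337228004], [0.7524884608332442, -0.06183420750081725]]
0.174 [[0.8433330161787419, -0.10400754122190708], [0.8022555925411556, -0.10737708808287089], [0.8127175126318994, -0.02752375639440563], [0.8526063730214666, -0.026598071404330098]]
```

```bash
python3 - <<'E'
from h import *
np.set_printoptions(precision=4,suppress=True)
F={};C={}
for n in('top','scene'):
    f=bot.grab_frame(n);F[n]=f;hsv=cv2.cvtColor(f['frame'],cv2.COLOR_BGR2HSV)
    m=cv2.inRange(hsv,(17,120,60),(32,255,255))
    m[:, :275 if n=='top' else 335]=0; m[:,295 if n=='top' else 372:]=0; m[:150]=0;m[290:]=0
    m=cv2.morphologyEx(m,cv2.MORPH_CLOSE,np.ones((3,3)))
    k,l,st,c=cv2.connectedComponentsWithStats(m)
    for i in range(1,k):
        if st[i,4]>15: print(n,st[i],c[i],plane(f,[c[i]],.045)[0],plane(f,[c[i]],.025)[0])
T,S=F['top'],F['scene']
for a,b in(((285.3,171.5),(348,257.6)),((283.8,220.9),(359.9,211.6))):
    o1,d1=ray(T,[a]);o2,d2=ray(S,[b]);print(tri(o1,d1[0],o2,d2[0]))
# stand front top edge of base plate / silver line in topz
z=lambda p:(np.array(p)/3.3+[180,110])
for p in([340,222],[335,345]): print(plane(T,[z(p)],.044))
print(plane(T,[(454,236),(446,172)],.05))
E
python3 - <<'E'
import cv2
t=cv2.imread('pics/top0.png')[155:235,255:305];cv2.imwrite('pics/topzz.png',cv2.resize(t,None,fx=7,fy=7,interpolation=cv2.INTER_NEAREST))
E
```

```text
top [278 163  11  17  86] [285.     171.5698] [0.6297 0.0506 0.045 ] [0.6348 0.0524 0.025 ]
top [275 185   6   7  17] [277.6471 187.5294] [0.5788 0.0726 0.045 ] [0.5831 0.0748 0.025 ]
top [275 213  17  19 117] [283.1624 221.6667] [0.4724 0.0541 0.045 ] [0.4749 0.0559 0.025 ]
scene [357 200   6  21  93] [359.3656 211.6344] [0.5026 0.0547 0.045 ] [0.483  0.0526 0.025 ]
scene [344 245  10  23 135] [347.4296 257.5407] [0.6579 0.0535 0.045 ] [0.6419 0.0514 0.025 ]
(array([0.6367, 0.052 , 0.0186]), np.float64(2.2436282744901107e-05))
(array([0.4779, 0.0539, 0.0204]), np.float64(0.0009696893078433856))
[[0.6116 0.0565 0.044 ]]
[[0.4945 0.0595 0.044 ]]
[[ 0.4253 -0.4694  0.05  ]
 [ 0.6275 -0.4563  0.05  ]]
```

View pics/topzz.png

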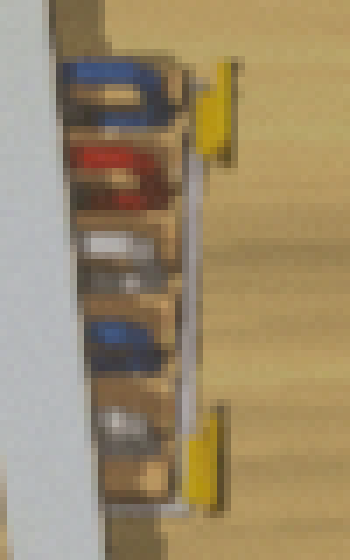

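The tabs are near (0.636, 0.048) far and (0.477, 0.051) near. The rail face passes through (0.684, 0.222) and (0.368, 0.182). Next I'll plan the approach in front of the far tab.

```bash
cat >> h.py <<'E'
from scipy.spatial.transform import Rotation as Ro
def to(p,tilt=42,yaw=.126):
    s=bot.observe();R=Ro.from_euler('xyz',s['tool_rot'])
    Rt=Ro.from_euler('xyz',[-np.pi+np.radians(tilt),0,yaw])
    np.set_printoptions(precision=4,suppress=True)
    print('travel',R.inv().apply(np.array(p)-s['position']),'twist',np.degrees((R.inv()*Rt).as_rotvec()),'q',s['qpos'],'t',s['clock'])
E
python3 -c "
from h import *
to([.635,-.02,.23],20);to([.635,-.02,.15])"
```

```text
travel [ 0.614  -0.4614  0.0013] twist [19.9582  1.0317  5.8297] q [ 1.2718  0.5216 -0.0363  1.5997  0.0212  1.0211 -0.1128] t 0.3
travel [ 0.614  -0.4613  0.0813] twist [41.9382  2.1623  5.6227] q [ 1.2718  0.5216 -0.0363  1.5997  0.0212  1.0211 -0.1128] t 0.3
```

apply_moves([
  {"travel": [0.038,-0.029,0],"twist": [3,0,0.5],"claw": 0},
  {"travel": [0.076,-0.058,0],"twist": [6,0,1],"claw": 0},
  {"travel": [0.114,-0.087,0],"twist": [9,0,1.5],"claw": 0},
  {"travel": [0.152,-0.116,0],"twist": [12,0,2],"claw": 0},
  {"travel": [0.19,-0.145,0],"twist": [15,0,2.5],"claw": 0},
  {"travel": [0.228,-0.174,0],"twist": [18,0.5,3],"claw": 0},
  {"travel": [0.266,-0.203,0],"twist": [20,1,4],"claw": 0},
  {"travel": [0.304,-0.232,0],"twist": [20,1,5],"claw": 0},
  {"travel": [0.342,-0.261,0],"twist": [20,1,5.8],"claw": 0},
  {"travel": [0.38,-0.29,0],"twist": [20,1,5.8],"claw": 0},
])

```text
clock: 1.3
position: [0.447, -0.2386, 0.2313]
tool_rot: [-2.792, 0.0, 0.126]
force: [0.7, -0.7, 0.1]
grip_width: 0.0001
```

```bash
python3 -c "
from h import *
s=bot.observe();print(s['position'],s['tool_rot'])
to([.635,-.03,.16])"
```

```text
[ 0.44697676 -0.23859015  0.23134784] [-2.79225819e+00  4.88225727e-04  1.25532152e-01]
travel [ 0.2127 -0.1479  0.1297] twist [21.9846  0.0102 -0.0376] q [ 0.6957  0.4757 -0.2072  1.7381 -0.2041  1.1533 -0.8409] t 1.3
```

apply_moves([
  {"travel": [0.03,-0.021,0.018],"twist": [3,0,0],"claw": 0},
  {"travel": [0.06,-0.042,0.036],"twist": [6,0,0],"claw": 0},
  {"travel": [0.09,-0.063,0.055],"twist": [10,0,0],"claw": 0},
  {"travel": [0.12,-0.084,0.073],"twist": [14,0,0],"claw": 0},
  {"travel": [0.15,-0.105,0.091],"twist": [17,0,0],"claw": 0},
  {"travel": [0.18,-0.126,0.11],"twist": [20,0,0],"claw": 0},
  {"travel": [0.213,-0.148,0.13],"twist": [22,0,0],"claw": 0},
  {"travel": [0.213,-0.148,0.13],"twist": [22,0,0],"claw": 0},
])

```text
clock: 2.1
position: [0.6353, -0.0259, 0.1577]
tool_rot: [-2.403, 0.002, 0.131]
force: [-0.3, 0.3, -0.8]
grip_width: 0.0001
```

```bash
python3 - <<'E'
from h import *
s=bot.observe();print(s['position'],s['tool_rot'])
to([.635,-.02,.018])
for n in('wrist','scene'):
    f=bot.grab_frame(n);cv2.imwrite(f'pics/{n}1.png',f['frame'])
E
```

```text
[ 0.63530274 -0.02593994  0.15773144] [-2.40280862e+00  1.83744863e-03  1.31038514e-01]
travel [0.0007 0.0897 0.1073] twist [-0.3289  0.2718  0.1433] q [ 0.4821  0.8492 -0.362   1.4506 -0.4569  1.1844 -0.9984] t 2.1
```

View pics/wrist1.png

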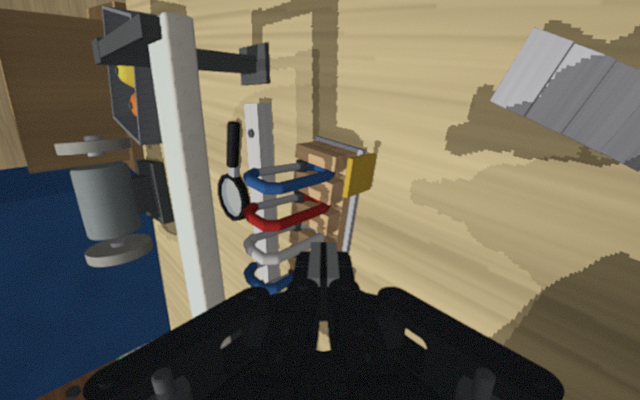

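View pics/scene1.png

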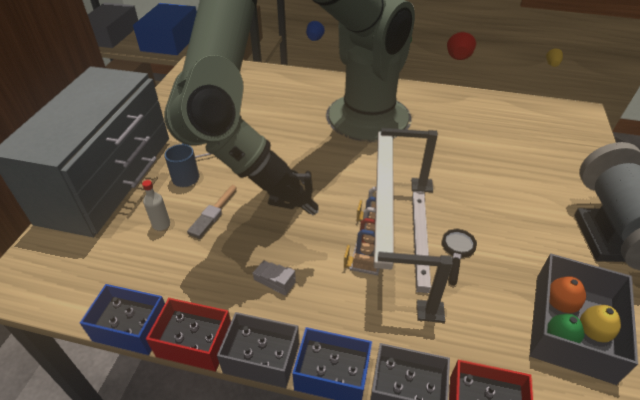

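The wrist view shows the far tab at about (358,175), with the fingertips at about (325,245). I'll range the tab with the wrist camera.

```bash
python3 - <<'E'
from h import *
np.set_printoptions(precision=4,suppress=True)
s=bot.observe();f=bot.grab_frame('wrist')
W=np.eye(4);W[:3,:3]=Ro.from_euler('xyz',s['tool_rot']).as_matrix();W[:3,3]=s['position'];W=W@f['tool_from_camera']
m=cv2.inRange(cv2.cvtColor(f['frame'],cv2.COLOR_BGR2HSV),(18,130,80),(32,255,255));m[:,:300]=0
k,l,st,c=cv2.connectedComponentsWithStats(m)
i=1+np.argmax(st[1:,4]);print(st[i],c[i])
cn=cv2.findContours((l==i).astype(np.uint8),0,2)[0][0]
q=cv2.approxPolyDP(cn,4,True).reshape(-1,2);print(q)
for z in(.045,.003):print(plane(f,q,z,W))
to([.635,-.02,.018])
E
```

```text
[ 338  152   35   44 1054] [354.5844 171.8776]
[[372 152]
 [343 156]
 [341 195]
 [366 185]]
[[0.6683 0.0206 0.045 ]
 [0.6571 0.0516 0.045 ]
 [0.618  0.0482 0.045 ]
 [0.6371 0.0213 0.045 ]]
[[0.6573 0.0463 0.003 ]
 [0.6439 0.0833 0.003 ]
 [0.5973 0.0792 0.003 ]
 [0.6202 0.0472 0.003 ]]
travel [0.0026 0.0862 0.1126] twist [ 0.0094  0.0604 -0.0137] q [ 0.4871  0.8434 -0.358   1.4531 -0.4551  1.1853 -0.9972] t 2.25
```

apply_moves([
  {"travel": [0.005,0.02,0.026],"twist": [0,0,0],"claw": 0},
  {"travel": [0.005,0.043,0.056],"twist": [0,0,0],"claw": 0},
  {"travel": [0.005,0.065,0.085],"twist": [0,0,0],"claw": 0},
  {"travel": [0.005,0.086,0.112],"twist": [0,0,0],"claw": 0},
  {"travel": [0.005,0.086,0.112],"twist": [0,0,0],"claw": 0},
  {"travel": [0.005,0.086,0.112],"twist": [0,0,0],"claw": 0},
])

```text
clock: 2.85
position: [0.6378, -0.0204, 0.0201]
tool_rot: [-2.408, 0.0, 0.125]
force: [-0.3, 0.3, 0.5]
grip_width: -0.0001
```

```bash
python3 - <<'E'
from h import *
s=bot.observe();print(s['position'],s['tool_rot'],s['force'])
to([.638,.03,.018])
for n in('wrist',):
    f=bot.grab_frame(n);cv2.imwrite(f'pics/{n}2.png',f['frame'])
E
```

```text
[ 0.63782581 -0.02038917  0.02007855] [-2.40848919e+00  2.55334299e-04  1.25496321e-01] [-0.25125212  0.34980932  0.46433154]
travel [ 0.0065 -0.0357  0.035 ] twist [-0.0037 -0.0084 -0.0312] q [ 0.4699  1.0372 -0.3559  1.4631 -0.4438  1.0065 -0.9031] t 2.85
```

View pics/wrist2.png

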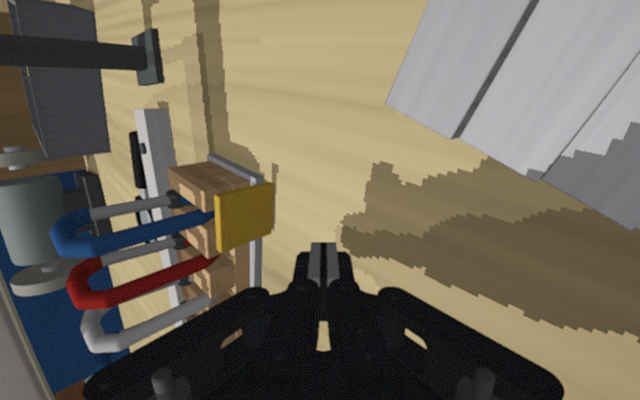

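apply_moves([
  {"travel": [0.002,-0.013,0.012],"twist": [0,0,0],"claw": 0},
  {"travel": [0.004,-0.026,0.024],"twist": [0,0,0],"claw": 0},
  {"travel": [0.006,-0.034,0.032],"twist": [0,0,0],"claw": 0},
  {"travel": [0.006,-0.038,0.035],"twist": [0,0,0],"claw": 0},
  {"travel": [0.006,-0.042,0.039],"twist": [0,0,0],"claw": 0},
  {"travel": [0.006,-0.046,0.0425],"twist": [0,0,0],"claw": 0},
  {"travel": [0.006,-0.046,0.0425],"twist": [0,0,0],"claw": 0},
])

```text
clock: 3.6
position: [0.6359, 0.0435, 0.0182]
tool_rot: [-2.409, 0.0, 0.126]
force: [1.0, -1.4, -0.5]
grip_width: -0.0001
```

```bash
cat > look.py <<'E'
import sys
from h import *
np.set_printoptions(precision=4,suppress=True)
s=bot.observe();print(s['position'],s['tool_rot'],s['force'],s['clock'])
tag=sys.argv[1]
W=bot.grab_frame('wrist')['frame'];T=bot.grab_frame('top')
cv2.imwrite(f'pics/w{tag}.png',W)
t=cv2.resize(T['frame'][140:260,200:320],None,fx=4,fy=4,interpolation=cv2.INTER_CUBIC)
w=cv2.resize(W,(512,320))[:,:310]
c=np.zeros((480,800,3),np.uint8);c[:,:480]=t;c[:320,485:795]=w;cv2.imwrite(f'pics/c{tag}.png',c)
E
python3 look.py 3
```

```text
[0.6359 0.0435 0.0182] [-2.4086  0.      0.1264] [ 1.0038 -1.366  -0.5312] 3.6
```

View pics/c3.png

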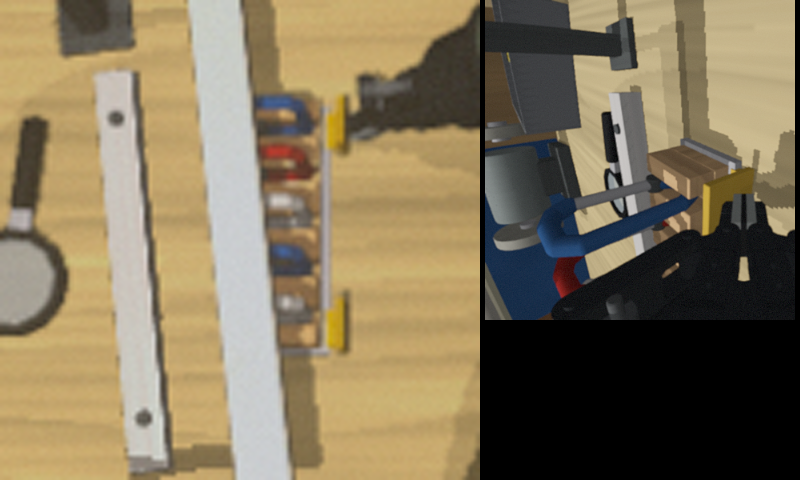

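apply_moves([
  {"travel": [0,-0.003,0.0027],"twist": [0,0,0],"claw": 0},
  {"travel": [0,-0.006,0.0054],"twist": [0,0,0],"claw": 0},
  {"travel": [0,-0.009,0.008],"twist": [0,0,0],"claw": 0},
  {"travel": [0,-0.012,0.0107],"twist": [0,0,0],"claw": 0},
  {"travel": [0,-0.014,0.0125],"twist": [0,0,0],"claw": 0},
  {"travel": [0,-0.014,0.0125],"twist": [0,0,0],"claw": 0},
])

```text
clock: 4.3
position: [0.6331, 0.0627, 0.0183]
tool_rot: [-2.408, 0.001, 0.127]
force: [0.2, 0.1, -0.2]
grip_width: 0.0001
```

```bash
python3 look.py 4
```

```text
[0.6331 0.0627 0.0183] [-2.4077  0.0007  0.1274] [ 0.1979  0.1118 -0.1718] 4.3
```

View pics/c4.png

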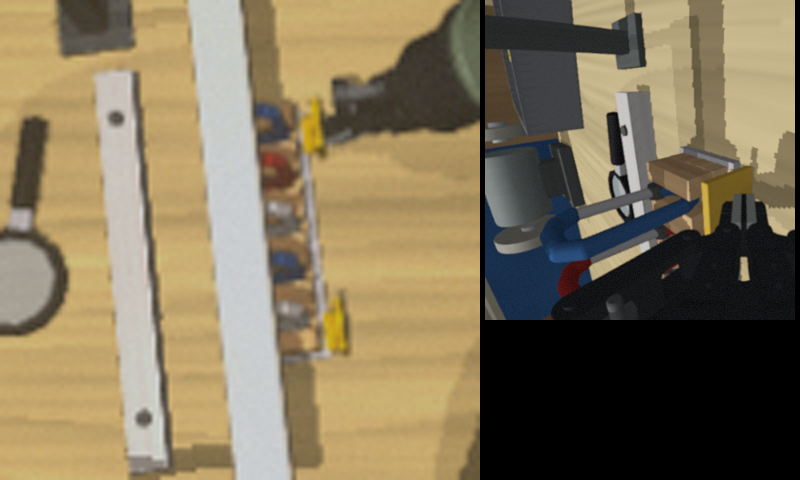

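apply_moves([
  {"travel": [0,0.012,-0.011],"twist": [0,0,0],"claw": 0},
  {"travel": [0,0.022,-0.02],"twist": [0,0,0],"claw": 0},
  {"travel": [-0.04,0.022,-0.02],"twist": [0,0,0],"claw": 0},
  {"travel": [-0.08,0.022,-0.02],"twist": [0,0,0],"claw": 0},
  {"travel": [-0.12,0.022,-0.02],"twist": [0,0,0],"claw": 0},
  {"travel": [-0.157,0.022,-0.02],"twist": [0,0,0],"claw": 0},
  {"travel": [-0.157,0.014,-0.0125],"twist": [0,0,0],"claw": 0},
  {"travel": [-0.157,0.007,-0.006],"twist": [0,0,0],"claw": 0},
  {"travel": [-0.157,0.003,-0.0027],"twist": [0,0,0],"claw": 0},
  {"travel": [-0.157,0.0,0.0],"twist": [0,0,0],"claw": 0},
])

```text
clock: 5.4
position: [0.4783, 0.0428, 0.0183]
tool_rot: [-2.408, -0.0, 0.127]
force: [0.1, -0.6, 0.1]
grip_width: -0.0
```

```bash
python3 look.py 5
```

```text
[0.4783 0.0428 0.0183] [-2.4081 -0.0003  0.1273] [ 0.1026 -0.588   0.0709] 5.4
```

View pics/c5.png

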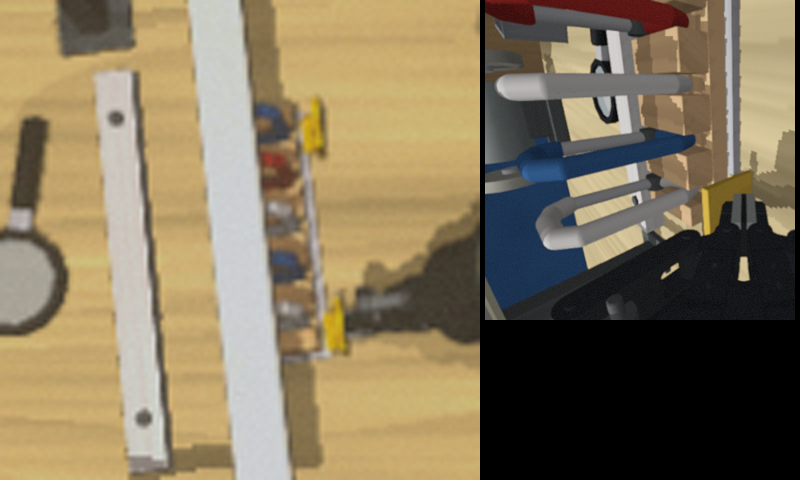

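apply_moves([
  {"travel": [0,-0.003,0.0027],"twist": [0,0,0],"claw": 0},
  {"travel": [0,-0.006,0.0054],"twist": [0,0,0],"claw": 0},
  {"travel": [0,-0.009,0.008],"twist": [0,0,0],"claw": 0},
  {"travel": [0,-0.012,0.0107],"twist": [0,0,0],"claw": 0},
  {"travel": [0,-0.015,0.0134],"twist": [0,0,0],"claw": 0},
  {"travel": [0,-0.018,0.016],"twist": [0,0,0],"claw": 0},
  {"travel": [0,-0.018,0.016],"twist": [0,0,0],"claw": 0},
])

```text
clock: 6.2
position: [0.4744, 0.0668, 0.0186]
tool_rot: [-2.408, 0.0, 0.127]
force: [-0.4, -0.1, -0.1]
grip_width: 0.0002
```

```bash
python3 look.py 6
```

```text
[0.4744 0.0668 0.0186] [-2.4077  0.0004  0.1272] [-0.3965 -0.0993 -0.1094] 6.2
```

View pics/c6.png

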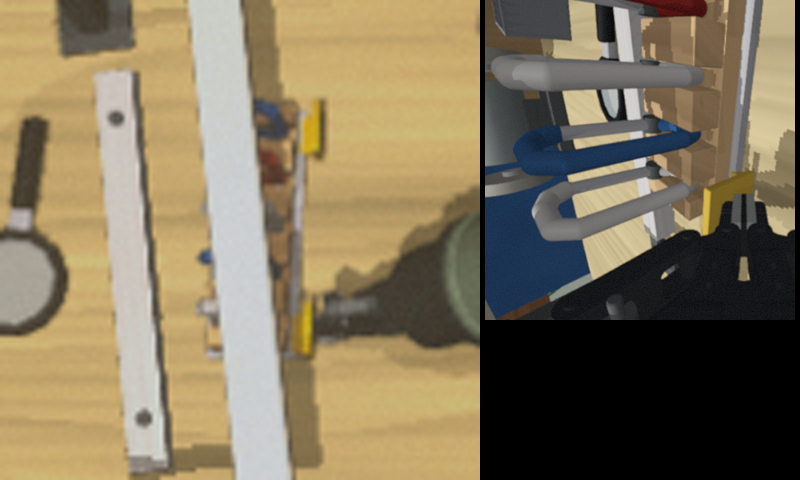

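apply_moves([
  {"travel": [0,0.015,-0.0135],"twist": [0,0,0],"claw": 0},
  {"travel": [0,0.034,-0.0305],"twist": [0,0,0],"claw": 0},
  {"travel": [0.04,0.036,-0.0325],"twist": [0,0,0],"claw": 0},
  {"travel": [0.08,0.036,-0.0325],"twist": [0,0,0],"claw": 0},
  {"travel": [0.12,0.036,-0.0325],"twist": [0,0,0],"claw": 0},
  {"travel": [0.155,0.036,-0.0325],"twist": [0,0,0],"claw": 0},
  {"travel": [0.155,0.029,-0.026],"twist": [0,0,0],"claw": 0},
  {"travel": [0.155,0.022,-0.02],"twist": [0,0,0],"claw": 0},
  {"travel": [0.155,0.019,-0.017],"twist": [0,0,0],"claw": 0},
  {"travel": [0.155,0.018,-0.016],"twist": [0,0,0],"claw": 0},
])

```text
clock: 7.3
position: [0.6305, 0.0621, 0.0183]
tool_rot: [-2.408, 0.001, 0.127]
force: [0.8, -0.1, 0.2]
grip_width: -0.0001
```

```bash
python3 look.py 7
```

```text
[0.6305 0.0621 0.0183] [-2.4079  0.0011  0.127 ] [ 0.8177 -0.1253  0.1609] 7.3
```

View pics/c7.png

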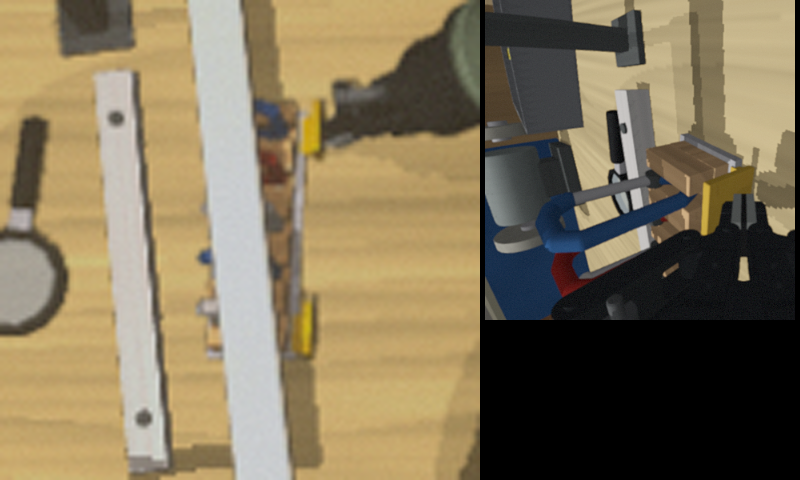

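apply_moves([
  {"travel": [0,-0.003,0.0027],"twist": [0,0,0],"claw": 0},
  {"travel": [0,-0.0065,0.0058],"twist": [0,0,0],"claw": 0},
  {"travel": [0,-0.01,0.009],"twist": [0,0,0],"claw": 0},
  {"travel": [0,-0.0135,0.0121],"twist": [0,0,0],"claw": 0},
  {"travel": [0,-0.017,0.0153],"twist": [0,0,0],"claw": 0},
  {"travel": [0,-0.0205,0.0185],"twist": [0,0,0],"claw": 0},
  {"travel": [0,-0.024,0.0216],"twist": [0,0,0],"claw": 0},
  {"travel": [0,-0.0275,0.0248],"twist": [0,0,0],"claw": 0},
  {"travel": [0,-0.03,0.027],"twist": [0,0,0],"claw": 0},
  {"travel": [0,-0.03,0.027],"twist": [0,0,0],"claw": 0},
])

```text
clock: 8.4
position: [0.6259, 0.1026, 0.0184]
tool_rot: [-2.408, 0.001, 0.128]
force: [0.5, -0.4, 0.4]
grip_width: -0.0002
```

```bash
python3 look.py 8
```

```text
[0.6259 0.1026 0.0184] [-2.4077  0.0007  0.1275] [ 0.5123 -0.4168  0.368 ] 8.4
```

View pics/c8.png

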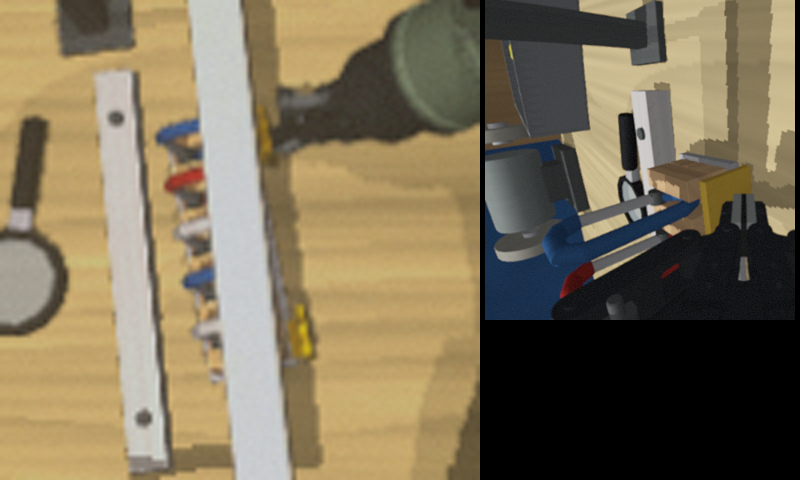

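apply_moves([
  {"travel": [0,0.015,-0.0135],"twist": [0,0,0],"claw": 0},
  {"travel": [0,0.0275,-0.025],"twist": [0,0,0],"claw": 0},
  {"travel": [-0.03,0.03,-0.027],"twist": [0,0,0],"claw": 0},
  {"travel": [-0.07,0.03,-0.027],"twist": [0,0,0],"claw": 0},
  {"travel": [-0.11,0.03,-0.027],"twist": [0,0,0],"claw": 0},
  {"travel": [-0.15,0.03,-0.027],"twist": [0,0,0],"claw": 0},
  {"travel": [-0.158,0.027,-0.0245],"twist": [0,0,0],"claw": 0},
  {"travel": [-0.158,0.02,-0.018],"twist": [0,0,0],"claw": 0},
  {"travel": [-0.158,0.016,-0.0145],"twist": [0,0,0],"claw": 0},
  {"travel": [-0.158,0.014,-0.0126],"twist": [0,0,0],"claw": 0},
])

```text
clock: 9.5
position: [0.4729, 0.0641, 0.0184]
tool_rot: [-2.408, -0.001, 0.127]
force: [-0.5, -0.0, -0.2]
grip_width: -0.0001
```

```bash
python3 look.py 9
```

```text
[0.4729 0.0641 0.0184] [-2.4079 -0.0006  0.1275] [-0.5335 -0.0364 -0.2422] 9.5
```

View pics/c9.png

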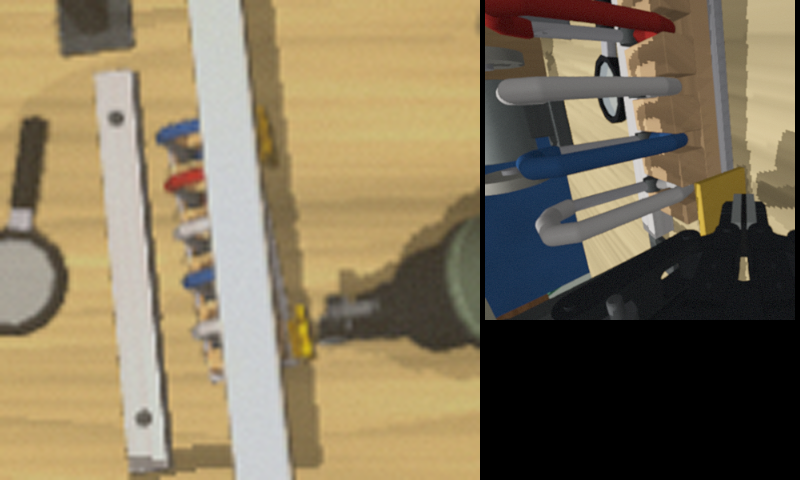

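apply_moves([
  {"travel": [-0.005,0,0],"twist": [0,0,0],"claw": 0},
  {"travel": [-0.005,-0.0035,0.0031],"twist": [0,0,0],"claw": 0},
  {"travel": [-0.005,-0.007,0.0063],"twist": [0,0,0],"claw": 0},
  {"travel": [-0.005,-0.0105,0.0095],"twist": [0,0,0],"claw": 0},
  {"travel": [-0.005,-0.014,0.0126],"twist": [0,0,0],"claw": 0},
  {"travel": [-0.005,-0.017,0.0153],"twist": [0,0,0],"claw": 0},
  {"travel": [-0.005,-0.02,0.018],"twist": [0,0,0],"claw": 0},
  {"travel": [-0.005,-0.0225,0.0203],"twist": [0,0,0],"claw": 0},
  {"travel": [-0.005,-0.0225,0.0203],"twist": [0,0,0],"claw": 0},
])

```text
clock: 10.5
position: [0.463, 0.0932, 0.0184]
tool_rot: [-2.408, 0.0, 0.127]
force: [0.2, 0.0, -0.2]
grip_width: -0.0004
```

```bash
python3 look.py 10; python3 -c "
from h import *
f=bot.grab_frame('scene');cv2.imwrite('pics/s10.png',cv2.resize(f['frame'][150:320,310:470],None,fx=3.5,fy=3.5,interpolation=2))"
```

```text
[0.463  0.0932 0.0184] [-2.4079  0.0003  0.1272] [ 0.1811  0.005  -0.2335] 10.5
```

View pics/c10.png

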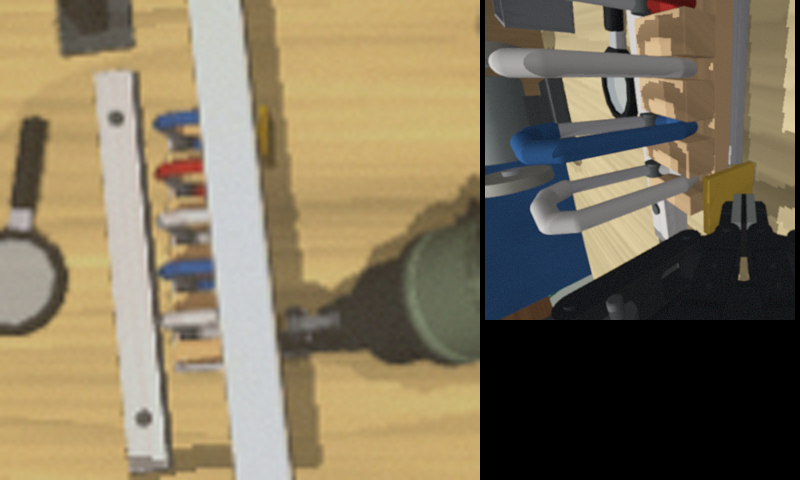

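View pics/s10.png

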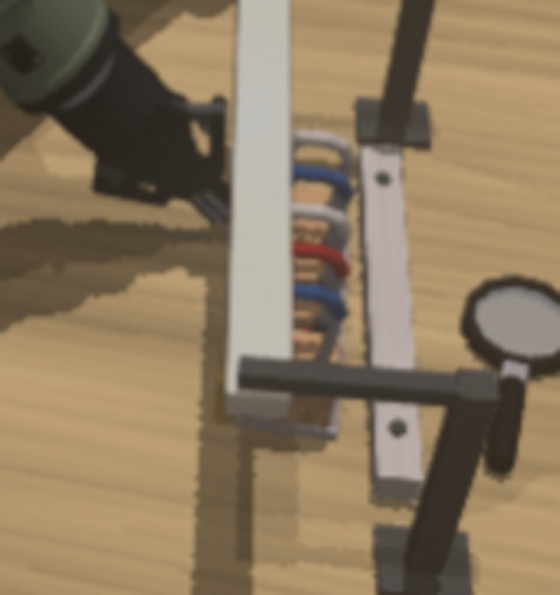

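```bash
python3 - <<'E'
from h import *
np.set_printoptions(precision=4,suppress=True)
T=bot.grab_frame('top')
z=lambda p:np.array(p)/4+[200,140]
print('far tab ends',plane(T,[z((266,107)),z((268,163))],.04))
print('back near corner',plane(T,[z((176,372))],.008))
print('front near? rail',plane(T,[z((134,70)),z((163,468))],.025))
cv2.imwrite('pics/tz10.png',cv2.resize(T['frame'][160:240,220:290],None,fx=7,fy=7,interpolation=cv2.INTER_CUBIC))
E
```

```text
far tab ends [[0.6467 0.1094 0.04  ]
 [0.6016 0.1068 0.04  ]]
back near corner [[0.4415 0.1798 0.008 ]]
front near? rail [[0.6817 0.218  0.025 ]
 [0.3663 0.1844 0.025 ]]
```

View pics/tz10.png

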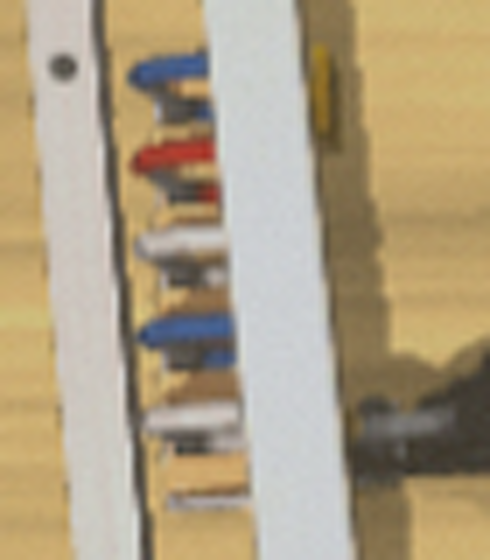

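apply_moves([
  {"travel": [0,0.015,-0.0135],"twist": [0,0,0],"claw": 0},
  {"travel": [0,0.0275,-0.025],"twist": [0,0,0],"claw": 0},
  {"travel": [0.03,0.029,-0.026],"twist": [0,0,0],"claw": 0},
  {"travel": [0.07,0.029,-0.026],"twist": [0,0,0],"claw": 0},
  {"travel": [0.11,0.029,-0.026],"twist": [0,0,0],"claw": 0},
  {"travel": [0.15,0.029,-0.026],"twist": [0,0,0],"claw": 0},
  {"travel": [0.16,0.026,-0.0235],"twist": [0,0,0],"claw": 0},
  {"travel": [0.16,0.019,-0.017],"twist": [0,0,0],"claw": 0},
  {"travel": [0.16,0.014,-0.0125],"twist": [0,0,0],"claw": 0},
  {"travel": [0.16,0.012,-0.011],"twist": [0,0,0],"claw": 0},
])

```text
clock: 11.7
position: [0.6225, 0.0975, 0.0184]
tool_rot: [-2.408, 0.002, 0.127]
force: [0.1, -0.2, 0.2]
grip_width: -0.0004
```

```bash
python3 look.py 11
```

```text
[0.6225 0.0975 0.0184] [-2.4076  0.0016  0.1274] [ 0.1116 -0.228   0.2377] 11.7
```

View pics/c11.png

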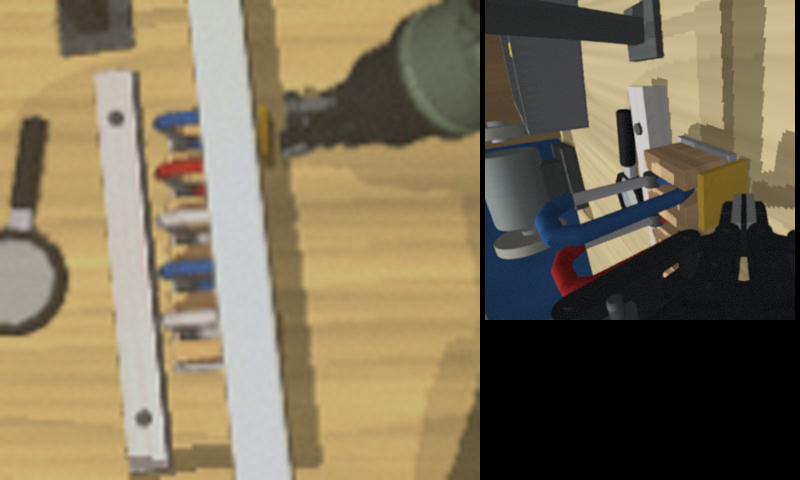

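apply_moves([
  {"travel": [0,-0.003,0.0027],"twist": [0,0,0],"claw": 0},
  {"travel": [0,-0.006,0.0054],"twist": [0,0,0],"claw": 0},
  {"travel": [0,-0.009,0.0081],"twist": [0,0,0],"claw": 0},
  {"travel": [0,-0.012,0.0108],"twist": [0,0,0],"claw": 0},
  {"travel": [0,-0.015,0.0135],"twist": [0,0,0],"claw": 0},
  {"travel": [0,-0.0175,0.0158],"twist": [0,0,0],"claw": 0},
  {"travel": [0,-0.0195,0.0176],"twist": [0,0,0],"claw": 0},
  {"travel": [0,-0.0195,0.0176],"twist": [0,0,0],"claw": 0},
])

```text
clock: 12.6
position: [0.6207, 0.1225, 0.0183]
tool_rot: [-2.409, 0.0, 0.126]
force: [2.7, -5.1, 1.6]
grip_width: -0.0002
```

```bash
python3 look.py 12; python3 -c "
from h import *
f=bot.grab_frame('scene');cv2.imwrite('pics/s12.png',cv2.resize(f['frame'][150:320,310:470],None,fx=3.5,fy=3.5,interpolation=2))"
```

```text
[0.6207 0.1225 0.0183] [-2.4089  0.0001  0.1264] [ 2.6502 -5.1307  1.6104] 12.6
```

View pics/c12.png

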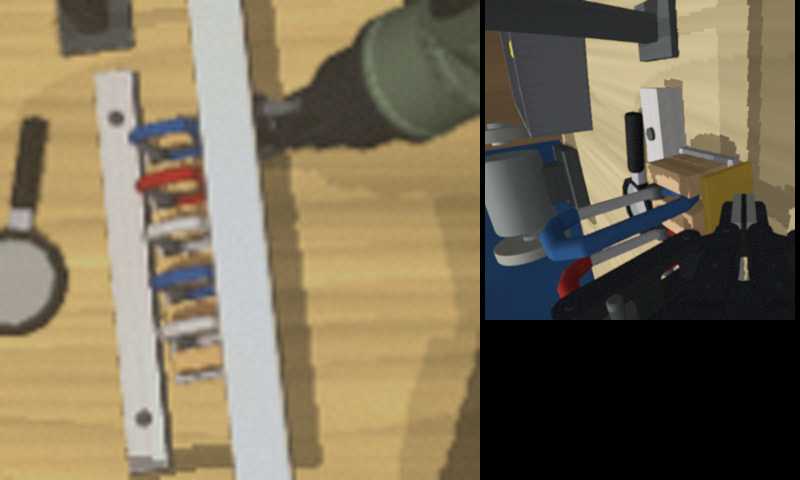

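View pics/s12.png

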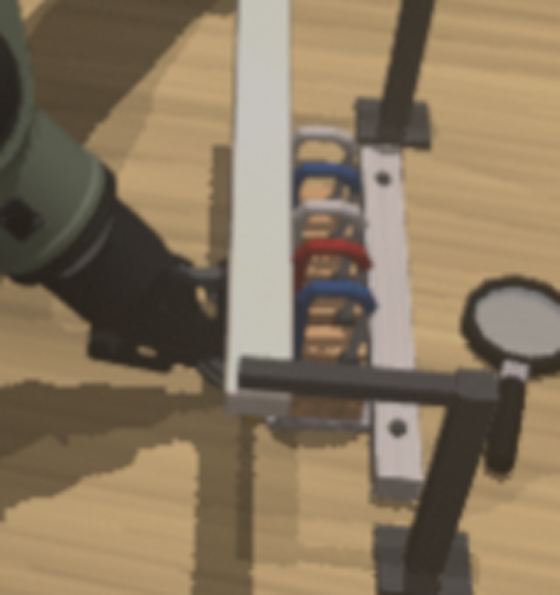

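apply_moves([
  {"travel": [0,0.015,-0.0135],"twist": [0,0,0],"claw": 0},
  {"travel": [0,0.028,-0.0252],"twist": [0,0,0],"claw": 0},
  {"travel": [-0.03,0.03,-0.027],"twist": [0,0,0],"claw": 0},
  {"travel": [-0.07,0.03,-0.027],"twist": [0,0,0],"claw": 0},
  {"travel": [-0.11,0.03,-0.027],"twist": [0,0,0],"claw": 0},
  {"travel": [-0.15,0.03,-0.027],"twist": [0,0,0],"claw": 0},
  {"travel": [-0.16,0.027,-0.0243],"twist": [0,0,0],"claw": 0},
  {"travel": [-0.16,0.02,-0.018],"twist": [0,0,0],"claw": 0},
  {"travel": [-0.16,0.016,-0.0144],"twist": [0,0,0],"claw": 0},
  {"travel": [-0.16,0.014,-0.0126],"twist": [0,0,0],"claw": 0},
])

```text
clock: 13.75
position: [0.4652, 0.0846, 0.0185]
tool_rot: [-2.408, -0.001, 0.127]
force: [-0.6, 0.1, -0.6]
grip_width: -0.0004
```

```bash
python3 look.py 13
```

```text
[0.4652 0.0846 0.0185] [-2.4078 -0.0005  0.1273] [-0.5912  0.0836 -0.6175] 13.75
```

View pics/c13.png

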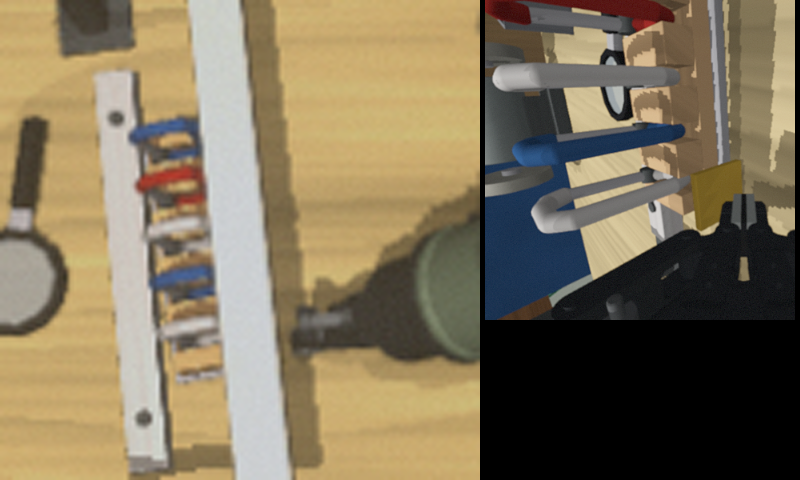

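apply_moves([
  {"travel": [0,-0.003,0.0027],"twist": [0,0,0],"claw": 0},
  {"travel": [0,-0.006,0.0054],"twist": [0,0,0],"claw": 0},
  {"travel": [0,-0.0085,0.0077],"twist": [0,0,0],"claw": 0},
  {"travel": [0,-0.011,0.0099],"twist": [0,0,0],"claw": 0},
  {"travel": [0,-0.013,0.0117],"twist": [0,0,0],"claw": 0},
  {"travel": [0,-0.0145,0.013],"twist": [0,0,0],"claw": 0},
  {"travel": [0,-0.0155,0.014],"twist": [0,0,0],"claw": 0},
  {"travel": [0,-0.0155,0.014],"twist": [0,0,0],"claw": 0},
])

```text
clock: 14.65
position: [0.4616, 0.1038, 0.0182]
tool_rot: [-2.409, 0.001, 0.126]
force: [-3.8, -10.6, 5.7]
grip_width: 0.0002
```

```bash
python3 look.py 14; python3 -c "
from h import *
f=bot.grab_frame('scene');cv2.imwrite('pics/s14.png',cv2.resize(f['frame'][150:320,310:470],None,fx=3.5,fy=3.5,interpolation=2))"
```

```text
[0.4616 0.1038 0.0182] [-2.4092  0.0005  0.1258] [ -3.8331 -10.6049   5.6843] 14.65
```

View pics/c14.png

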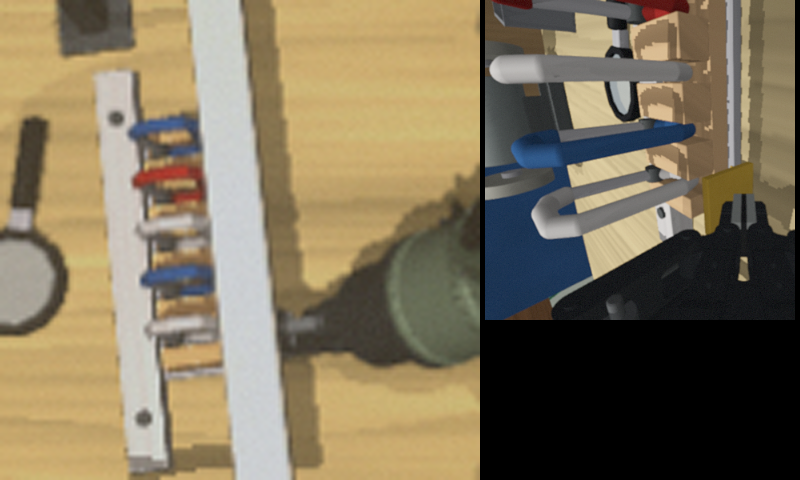

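View pics/s14.png

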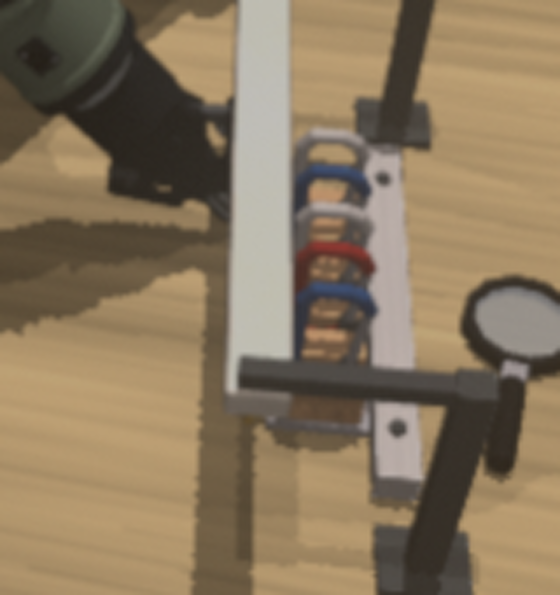

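The near end is home: 10.6 N against the rail. I'll go back to the far tab for a confirming push.

apply_moves([
  {"travel": [0,0.012,-0.0108],"twist": [0,0,0],"claw": 0},
  {"travel": [0,0.024,-0.0216],"twist": [0,0,0],"claw": 0},
  {"travel": [0.03,0.024,-0.0216],"twist": [0,0,0],"claw": 0},
  {"travel": [0.07,0.024,-0.0216],"twist": [0,0,0],"claw": 0},
  {"travel": [0.11,0.024,-0.0216],"twist": [0,0,0],"claw": 0},
  {"travel": [0.15,0.024,-0.0216],"twist": [0,0,0],"claw": 0},
  {"travel": [0.16,0.02,-0.018],"twist": [0,0,0],"claw": 0},
  {"travel": [0.16,0.013,-0.0117],"twist": [0,0,0],"claw": 0},
  {"travel": [0.16,0.008,-0.0072],"twist": [0,0,0],"claw": 0},
  {"travel": [0.16,0.005,-0.0045],"twist": [0,0,0],"claw": 0},
])

```text
clock: 15.8
position: [0.62, 0.1182, 0.0183]
tool_rot: [-2.408, 0.001, 0.127]
force: [-0.1, 0.2, -0.1]
grip_width: -0.0003
```

apply_moves([
  {"travel": [0,-0.0015,0.0014],"twist": [0,0,0],"claw": 0},
  {"travel": [0,-0.003,0.0027],"twist": [0,0,0],"claw": 0},
  {"travel": [0,-0.0045,0.004],"twist": [0,0,0],"claw": 0},
  {"travel": [0,-0.0055,0.005],"twist": [0,0,0],"claw": 0},
  {"travel": [0,-0.0055,0.005],"twist": [0,0,0],"claw": 0},
])

```text
clock: 16.3
position: [0.6206, 0.1238, 0.0182]
tool_rot: [-2.41, -0.0, 0.125]
force: [-1.1, -8.8, 5.2]
grip_width: 0.0
```

```bash
python3 look.py 15; python3 -c "
from h import *
f=bot.grab_frame('scene');cv2.imwrite('pics/s15.png',cv2.resize(f['frame'][150:320,310:470],None,fx=3.5,fy=3.5,interpolation=2))"
```

```text
[0.6206 0.1238 0.0182] [-2.41   -0.      0.1253] [-1.1201 -8.831   5.1673] 16.3
```

View pics/c15.png

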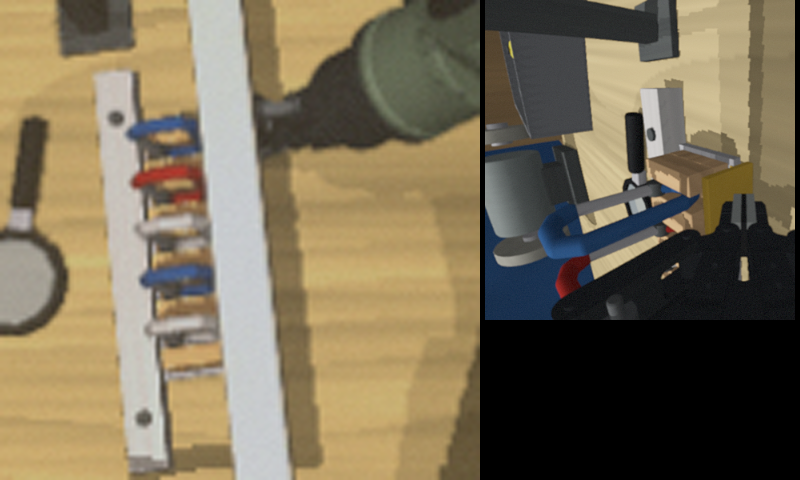

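View pics/s15.png

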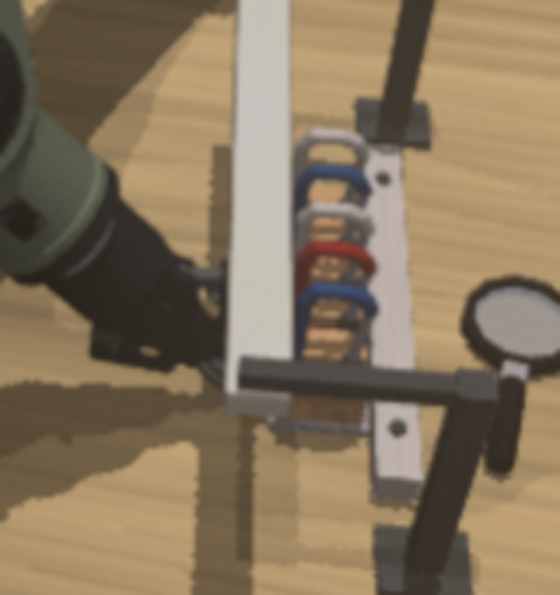

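Both tabs stop at the same distance from the rail, -88.4 mm near and -88.5 mm far, at 9 to 10 N, so the edge is flush. I'll retreat and check.

apply_moves([
  {"travel": [0,0.007,-0.0063],"twist": [0,0,0],"claw": 0},
  {"travel": [0,0.02,-0.018],"twist": [0,0,0],"claw": 0},
  {"travel": [0,0.04,-0.036],"twist": [0,0,0],"claw": 0},
  {"travel": [0,0.06,-0.054],"twist": [0,0,0],"claw": 0},
  {"travel": [0,0.065,-0.085],"twist": [0,0,0],"claw": 0},
  {"travel": [0,0.07,-0.12],"twist": [0,0,0],"claw": 0},
  {"travel": [0,0.07,-0.12],"twist": [0,0,0],"claw": 0},
  {"travel": [0,0.07,-0.12],"twist": [0,0,0],"claw": 0},
])

```text
clock: 17.25
position: [0.6371, -0.0075, 0.0607]
tool_rot: [-2.409, -0.0, 0.125]
force: [-0.2, 0.8, -0.0]
grip_width: -0.0002
```

```bash
python3 look.py 16; python3 -c "
from h import *
f=bot.grab_frame('scene');cv2.imwrite('pics/s16.png',f['frame'])"
```

```text
[ 0.6371 -0.0075  0.0607] [-2.4089 -0.      0.1249] [-0.1612  0.7564 -0.0352] 17.25
```

View pics/c16.png

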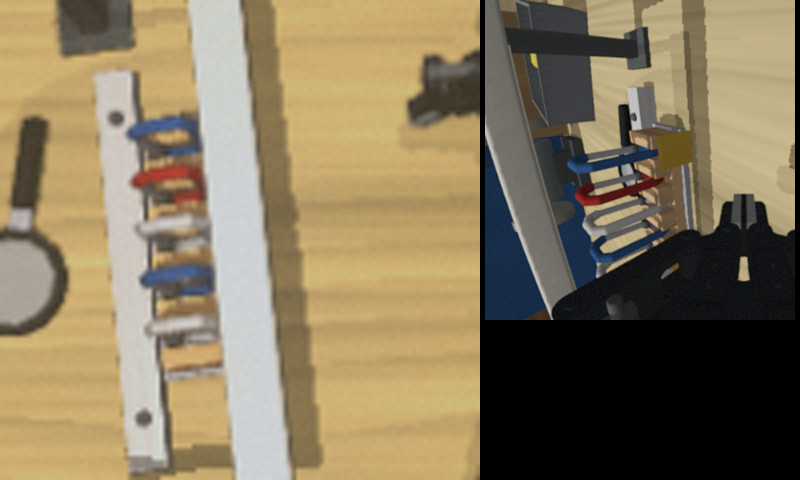

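View pics/s16.png

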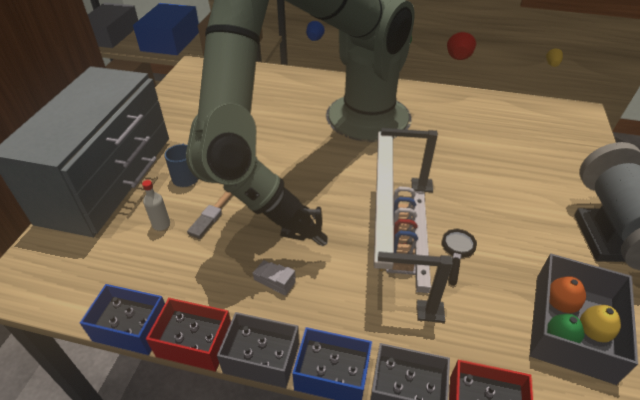

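View pics/w16.png

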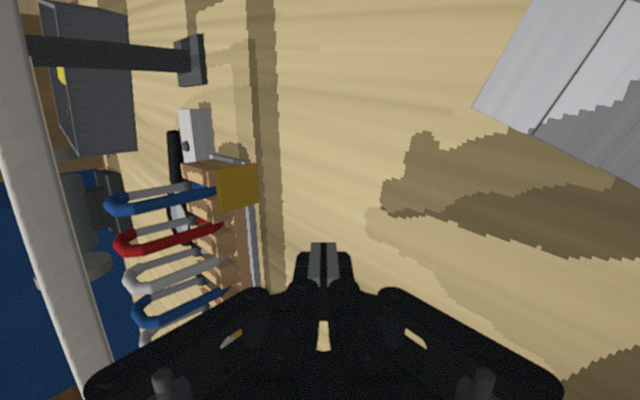

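The stand's back edge lies along the rail in both views. The robot is clear, and the feeler, oil bottle, brush and magnifier are where they started.

```bash
python3 -c "
from workcell import bot
print(bot.job_done())"
```

```text
the job is handed in; nothing more can be done
None
```

The stand's back edge lies along the rail in the final top and scene pictures, standing flat, and the job was handed in at about 17 s of the 48 s allowed. The hand-in gave no verdict.

**How:** I leaned the closed gripper 42° away from the rail and pushed only on the two yellow tabs, alternating far and near. A last push on each tab seated both ends.

**Flushness:** the tool stopped at the same distance from the rail at both tabs, -88.4 mm at the near tab and -88.5 mm at the far tab, with 9 to 10 N pushing back. The near-tab reading came before the last far push. I did not measure the back corners directly afterwards. By eye the near end of the stand is about 70 mm inside the rail's end.

**Other checks:** after retreating, the arm was clear of everything. The feeler, oil bottle, brush and magnifier looked unmoved; the mug was partly hidden, and I did not check the screwdriver at the end. Contact with the lamp or the rest of the stand has no separate sensor, but the pictures and the wrist force showed no sign of any.

No check failed or disagreed, except that I first guessed the tip's contact offset at 11 mm and it proved to be about 3 mm. I corrected that from the pictures before the final pushes.

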